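Load the inspection pallet of a vision measuring machine

ROBOT

A 6-joint arm with a two-finger parallel gripper is mounted at the origin on the work surface. World frame = base frame: x ahead of the robot, y to its left, z up, the work surface at z = 0. Lengths are in m, angles in rad, forces in N, time in s.
With the tool pointing down it reaches from about 0.375 to 0.925 m from the base axis. Payload 5.7 kg.
Tool frame: the origin (TCP) lies midway between the tips of the shut fingers; the grasp point (between the pads) lies 19 mm behind it; z points along the fingers, y is the line along which they close (so a half turn about z gives the same grasp; the last joint's range is limited). The gripper opens to 88 mm and grips with 3 to 60 N. Pads are 20 mm wide; open, the fingers measure 115 mm over their backs; the gripper's body (75 mm by 178 mm) begins 61 mm behind the grasp point.
Start: joints at [1.073, 0.359, 1.51, -0, 1.272, -0.115], TCP at [0.224, 0.557, 0.183] pointing down, gripper open.
Joint ranges: [-2.97, 2.97], [-1.01, 2.36], [0.21, 2.38], [-0.96, 4.11], [0.2, 2.71], [-2.98, 2.98]. Speed limits (rad/s): [2.39, 2.39, 3.14, 3.14, 3.14, 3.14].

INTERFACE

Orientations are given as [roll, pitch, yaw] about the fixed x, y, z axes, in that order (R = Rz(yaw) Ry(pitch) Rx(roll)).
In Python, from bench import sensors, cams, manip gives the robot as it stands.
- The arm moves only by the shell command python3 -m crank 'ROWS'. ROWS is JSON, a list of rows, each an object with "claw": the opening in per cent of the stroke, from 0 (shut) to 100 (fully open); "offset": the shift along the tool's x, y, z in mm, a list of three; "twist": the turn, a rotation vector about the tool's x, y, z in degrees, a list of three. A call has 1 to 8 rows; each row is the pose to reach, as a shift and turn from the pose commanded when the call began, along the tool's axes at that moment; what a row does not reach only later rows make up. A row lasts 1/12 s, in which the tool goes at most 41.7 mm and 7.16 degrees, less where a joint would pass 70% of its speed; a pose out of reach is approached as far as the arm can. A call with a gripper value outside its range is refused whole. The fingers move at their own pace and stop on an object; the grip force is fixed at half the most. Time passes only in rows, so rows that repeat a pose let the fingers close. It gives the time, the measured TCP pose, the force, the opening and the grip force at its end, in the units of the state.
- sensors.get_obs(): the state, without advancing time (a new reading comes with each control period).
- cams.read_camera(name): name is "side" or "top"; returns a dict with "frame" (420x560x3 uint8, red, green, blue), "z_map" (420x560 float32, m along the optical axis (not along the pixel's ray), 0 where there is no reading), "K" (3x3 intrinsics, pixels), "origin" and "rotation" of the camera in the world. Camera axes: x right, y down, z forward; pixel columns grow to the right and rows downward; lengths in m; the calibration is good to about 2 mm. A picture is of the moment at which its call begins.
- manip.hand_in(): hands the job in; it is judged then, once.
Trained networks look in a picture, given as the dict that the camera call returned (one of the last four; its "shot" number tells which), for a name from the list of things; names that differ only in an ending like _2 or _b are one class to them, and where a whole thing is asked for, a point or a joint stands for the part that bears it (a point fixed in the world has none). Each returns a list of dicts, best first, with "conf" (0 to 1); they miss things now and then, are a little off and sometimes report something else, mostly with a low value. They report only what shows in the picture. A call takes as long as a camera call. They do not tell look-alikes from the thing itself.
- cams.outline_of(picture, query): "mask" (420x560 bool, what is visible of it) and "xy" ([column, row] in pixels, amid what is visible of it).
- cams.tip_of(picture, query): "xy" ([column, row] in pixels: a listed point, or the origin of a listed thing).
The state is a dict: "t": time; "joint_pos": joint angles; "joint_vel": joint speeds; "effort": joint torques, N m; "position": TCP position; "tcp_rot": TCP orientation; "wrist_force": force on the tool from outside, world axes, zero at the start; "moment": the same for the moment, N m; "grip_width": finger opening in m; "grip_force": force on a finger pad.
Only numpy, scipy, OpenCV 4.12 (cv2) and the standard library are available. Lean on these libraries where they do the work, as an engineer would, in place of code of your own. Each camera call takes 0.05 s, during which the arm holds its last target. There are 200 camera calls.

TASK

Load the inspection pallet for the measuring machine: take the four machined parts out of the incoming tray, one at a time, and put each into the nest whose pocket has its shape and size, so that it lies flat on the glass at the bottom of the pocket, right way up as it stood in the tray. Set the parts down gently, do not drop them, and leave the solvent bottle and the loupe at the back of the bench where they stand.

Things in the scene. Friction and masses are not known exactly. Their poses are not given: they have to be found in the camera images.
- large_flange: Larger of two aluminium flanges: disc 62 mm across, 8 mm thick, six bolt holes, with a round hub 34 mm across (grip here) up to 32 mm above the underside, bored in its top; 110 g. Starts upright on the floor (6 mm above the bench) of the fixed 300 mm square incoming tray, whose rim is 8 mm above that floor. Origin: centre of its underside, z up; yaw is of no matter.
- small_flange: Smaller of two aluminium flanges: disc 46 mm across, 8 mm thick, four bolt holes, with a round hub 24 mm across (grip here) up to 28 mm above the underside, bored in its top; 60 g. Starts upright on the floor (6 mm above the bench) of the fixed 300 mm square incoming tray, whose rim is 8 mm above that floor. Origin: centre of its underside, z up; yaw is of no matter.
- manifold_block: Oblong aluminium manifold block, 58 mm (x) by 36 mm (y), 34 mm high, three ports in a row on top; 170 g. Starts upright on the floor (6 mm above the bench) of the fixed 300 mm square incoming tray, whose rim is 8 mm above that floor. Origin: centre of its underside, z up, x along its long side; any yaw.
- hex_coupling: Hexagonal aluminium coupling nut, 46 mm across flats, 53 mm across corners, 30 mm high, 22 mm bore in its top; 120 g. Starts upright on the floor (6 mm above the bench) of the fixed 300 mm square incoming tray, whose rim is 8 mm above that floor. Origin: centre of its underside, z up; corners along +x and -x, flats facing +y and -y; any yaw.
- nest_large_round: Nest, a fixed black plate 96 mm square, 10 mm thick, screwed with three others (centres 104 mm apart) on a 12 mm thick aluminium pallet. Origin: centre of its underside, x and y along its sides, z up. In its top, centred, a pocket 6 mm deep with a pale glass floor 4 mm above the origin: round, 74 mm in diameter.
- nest_small_round: Nest, a fixed black plate 96 mm square, 10 mm thick, screwed with three others (centres 104 mm apart) on a 12 mm thick aluminium pallet. Origin: centre of its underside, x and y along its sides, z up. In its top, centred, a pocket 6 mm deep with a pale glass floor 4 mm above the origin: round, 58 mm in diameter.
- nest_oblong: Nest, a fixed black plate 96 mm square, 10 mm thick, screwed with three others (centres 104 mm apart) on a 12 mm thick aluminium pallet. Origin: centre of its underside, x and y along its sides, z up. In its top, centred, a pocket 6 mm deep with a pale glass floor 4 mm above the origin: a rectangle 70 mm (x) by 48 mm (y).
- nest_hex: Nest, a fixed black plate 96 mm square, 10 mm thick, screwed with three others (centres 104 mm apart) on a 12 mm thick aluminium pallet. Origin: centre of its underside, x and y along its sides, z up. In its top, centred, a pocket 6 mm deep with a pale glass floor 4 mm above the origin: a hexagon 58 mm across flats, corners along +x and -x, flats facing +y and -y.
- wash_bottle: Bystander: a pale grey solvent bottle with a white cap, 58 mm in diameter and 150 mm tall, standing loose at the back of the bench beyond the tray and pallet. Origin at the centre of its underside.
- loupe: Bystander: a black inspection loupe, a waisted cylinder 44 mm in diameter and 48 mm tall, standing loose at the back of the bench. Origin at the centre of its underside.
Not all that is in view belongs to the job. Leave any blue look-alike of the manifold_block alone. Leave any brown look-alike of the large_flange alone.

How it is judged:
By the outcome, as a careful person would: the job done as asked, in the order asked, and still so for the second after the job is handed in, with the robot touching nothing.
It also fails if it takes over 99 s, if anything falls off the work surface, if the arm or the gripper's body presses on something with over 40 N, if the wrist force passes 120 N, or if a joint passes its speed limit or range.

## Working session

There is one attempt and no reset: what is moved stays moved. The work goes in short steps, Python scripts to look and compute and a shell command to move; the robot and the scene stay as the last step left them, time stands still between calls to the robot, and variables do not carry over. Pictures are saved under pics/ and viewed, at most 14 in all, crops included, and the job is handed in when it is done.

```bash
ls; mkdir -p pics; cat > h.py <<'E'
import numpy as np, cv2
from bench import sensors, cams, manip
def pts(p,u,v,z=None):
    u=np.asarray(u,float);v=np.asarray(v,float);K=np.array(p["K"]);R=np.array(p["rotation"]);o=np.array(p["origin"])
    if R.shape!=(3,3): print("rot",R)
    d=np.stack([(u-K[0,2])/K[0,0],(v-K[1,2])/K[1,1],np.ones_like(u)],-1)@R.T
    if z is None:
        s=p["z_map"][np.round(v).astype(int),np.round(u).astype(int)]
    else: s=(z-o[2])/d[...,2]
    return o+d*s[...,None]
def save(p,n): cv2.imwrite(f"pics/{n}.png",p["frame"][:,:,::-1])
E
python3 - <<'E'
from h import *
print(sensors.get_obs())
for n in("top","side"):
    p=cams.read_camera(n);save(p,n+"0");print(n,p["origin"],p["rotation"],p["K"])
    for q in "large_flange small_flange manifold_block hex_coupling nest_large_round nest_small_round nest_oblong nest_hex wash_bottle loupe".split():
        for d in cams.outline_of(p,q)[:3]:
            m=d["mask"];v,u=np.nonzero(m);P=pts(p,u,v);ok=p["z_map"][v,u]>0;P=P[ok]
            print(q,round(d["conf"],2),np.round(d["xy"]),m.sum(),np.round(np.median(P,0),3),np.round(np.percentile(P[:,2],95),3))
E
```

```text
pics
{'t': 0.0, 'joint_pos': array([ 1.07287941e+00,  3.59450750e-01,  1.51142896e+00, -9.24657142e-06,
        1.27249498e+00, -1.15092843e-01]), 'joint_vel': array([ 0.0005037 , -0.00193643,  0.00130267,  0.00018978, -0.00069617,
        0.00073147]), 'effort': array([ 1.77884438e-03, -5.15371192e+01, -2.70727265e+01,  6.75553875e-02,
        3.52183508e-02, -9.35361186e-05]), 'position': array([0.22376665, 0.55589409, 0.18214328]), 'tcp_rot': array([-3.13982139e+00, -1.95871834e-04,  2.75877113e+00]), 'wrist_force': array([ 0.3100573 , -0.14993629,  0.49485929]), 'moment': array([0.08128758, 0.02365565, 0.00380935]), 'grip_force': 0.0, 'grip_width': 0.08739773080833153}
top [ 0.46023495 -0.0734054   1.04301156] [-3.08096513e+00 -3.03524152e-03 -1.57314428e+00] [[408.66070623   0.         276.14024818]
 [  0.         408.66070623 201.55360983]
 [  0.           0.           1.        ]]
rot [-3.08096513e+00 -3.03524152e-03 -1.57314428e+00]Traceback (most recent call last):
  File "<stdin>", line 7, in <module>
  File "h.py", line 10, in pts
    return o+d*s[...,None]
           ~^~~~~~~~~~~~~~
ValueError: operands could not be broadcast together with shapes (3,) (463,463)
```

```bash
sed -i 's/.*print("rot",R)/    R=Rotation.from_euler("xyz",R).as_matrix()/; 1a from scipy.spatial.transform import Rotation' h.py
python3 - <<'E'
from h import *
for n in("top","side"):
    p=cams.read_camera(n);save(p,n+"0");print(n,p["origin"],p["rotation"])
    for q in "large_flange small_flange manifold_block hex_coupling nest_large_round nest_small_round nest_oblong nest_hex wash_bottle loupe".split():
        for d in cams.outline_of(p,q)[:3]:
            m=d["mask"];v,u=np.nonzero(m);P=pts(p,u,v);ok=p["z_map"][v,u]>0;P=P[ok]
            print(q,round(d["conf"],2),np.round(d["xy"]),m.sum(),np.round(np.median(P,0),3),np.round(np.percentile(P[:,2],95),3))
E
```

```text
top [ 0.46023495 -0.0734054   1.04301156] [-3.08096513e+00 -3.03524152e-03 -1.57314428e+00]
large_flange 0.92 [428. 236.] 518 [ 0.433 -0.458  0.009] 0.033
large_flange 0.66 [352. 226.] 461 [ 0.458 -0.262  0.016] 0.039
small_flange 0.66 [362. 176.] 264 [ 0.582 -0.297  0.016] 0.035
manifold_block 0.76 [379. 297.] 443 [ 0.288 -0.33   0.034] 0.037
manifold_block 0.65 [302. 222.] 364 [ 0.468 -0.137  0.04 ] 0.043
manifold_block 0.65 [339. 297.] 378 [ 0.288 -0.23   0.034] 0.037
hex_coupling 0.73 [315. 174.] 294 [ 0.59  -0.174  0.035] 0.039
nest_large_round 0.8 [186. 229.] 1510 [0.448 0.147 0.019] 0.024
nest_small_round 0.65 [153. 185.] 1472 [0.568 0.232 0.021] 0.025
nest_oblong 0.74 [145. 226.] 1532 [0.467 0.249 0.02 ] 0.024
nest_hex 0.7 [195. 192.] 1472 [0.552 0.13  0.021] 0.024
nest_hex 0.33 [151. 186.] 1511 [0.567 0.233 0.021] 0.025
wash_bottle 0.67 [231. 102.] 689 [0.753 0.025 0.1  ] 0.15
loupe 0.62 [287. 104.] 305 [ 0.762 -0.107  0.047] 0.05
side [ 0.05222391 -0.60235359  0.47705556] [-2.13645035e+00 -1.22741079e-04 -7.59044657e-01]
large_flange 0.84 [315. 264.] 781 [ 0.45  -0.27   0.016] 0.04
large_flange 0.47 [170. 168.] 708 [0.462 0.254 0.023] 0.025
small_flange 0.61 [368. 243.] 380 [ 0.576 -0.302  0.016] 0.035
manifold_block 0.91 [271. 228.] 698 [ 0.458 -0.145  0.036] 0.042
manifold_block 0.91 [226. 302.] 1055 [ 0.278 -0.241  0.035] 0.036
manifold_block 0.58 [271. 343.] 1503 [ 0.279 -0.34   0.034] 0.036
hex_coupling 0.93 [325. 213.] 480 [ 0.58  -0.18   0.031] 0.038
hex_coupling 0.19 [309. 146.] 1023 [0.75  0.019 0.072] 0.144
nest_large_round 0.81 [184. 186.] 905 [0.446 0.145 0.021] 0.025
nest_small_round 0.88 [204. 162.] 608 [0.563 0.234 0.023] 0.025
nest_oblong 0.73 [171. 168.] 681 [0.464 0.253 0.023] 0.025
nest_hex 0.66 [221. 175.] 775 [0.548 0.13  0.023] 0.025
wash_bottle 0.56 [310. 145.] 1031 [0.75  0.019 0.072] 0.144
loupe 0.65 [347. 177.] 370 [ 0.756 -0.114  0.028] 0.05
```

View pics/top0.png

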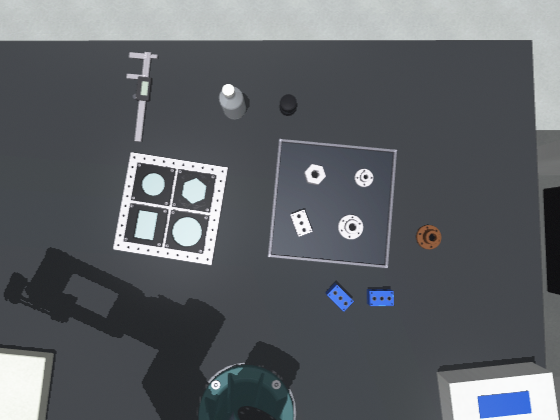

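View pics/side0.png

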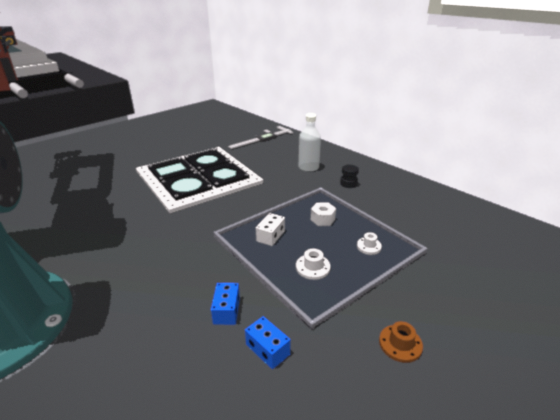

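The top picture shows the candidates for each part:
- **large_flange:** grey one in the tray (351,227), brown one outside it (429,237).
- **manifold_block:** silver one in the tray (301,222), blue ones at (340,297) and (381,298).
- **small_flange:** only one, at (364,177).
- **hex_coupling:** only one, at (315,174).

I choose the silver parts in the tray. The nests are large round (187,232), small round (153,184), oblong (146,225) and hex (194,190). Next I'll measure precisely and check the choice in a close crop.

```bash
cat > m.py <<'E'
from h import *
T=dict(large_flange=.038,small_flange=.034,manifold_block=.040,hex_coupling=.036)
def near(p,q,ref):  # detection of q nearest to a reference xy
    c=[]
    for d in cams.outline_of(p,q):
        v,u=np.nonzero(d["mask"]);P=pts(p,u,v);c.append((np.hypot(*(np.median(P,0)[:2]-ref)),d))
    return min(c,key=lambda t:t[0])[1] if c else None
def top_face(p,mask,zt,dz=.006):
    m=cv2.dilate(mask.astype(np.uint8),np.ones((3,3)))>0
    v,u=np.nonzero(m);P=pts(p,u,v);k=(abs(P[:,2]-zt)<dz)
    return u[k],v[k],P[k]
def rect(p,u,v,z):
    h=cv2.convexHull(pts(p,u,v,z)[:,:2].astype(np.float32)*1000)
    return h,cv2.minAreaRect(h),cv2.minEnclosingCircle(h)
E
python3 - <<'E'
from m import *
ref=dict(large_flange=(.455,-.265),small_flange=(.58,-.30),manifold_block=(.463,-.14),hex_coupling=(.585,-.177))
nref=dict(nest_large_round=(.447,.146),nest_small_round=(.566,.233),nest_oblong=(.465,.25),nest_hex=(.55,.13))
for n in("top","side"):
    p=cams.read_camera(n)
    for q,r in ref.items():
        d=near(p,q,np.array(r))
        if d is None: print(n,q,"none");continue
        u,v,P=top_face(p,d["mask"],T[q]);h,R,c=rect(p,u,v,T[q])
        print(n,q,len(u),"zmed",round(np.median(P[:,2]),4),"rect",np.round(R[0],1),np.round(R[1],1),round(R[2],1),"circ",np.round(c[0],1),round(c[1],1))
    hsv=cv2.cvtColor(p["frame"],cv2.COLOR_RGB2GRAY)
    for q,r in nref.items():
        d=near(p,q,np.array(r))
        if d is None: print(n,q,"none");continue
        f=cv2.morphologyEx(d["mask"].astype(np.uint8),cv2.MORPH_CLOSE,np.ones((9,9)))
        f=cv2.erode(f,np.ones((5,5)));g=((hsv>110)&(f>0)).astype(np.uint8)
        k,l,s,cc=cv2.connectedComponentsWithStats(g);i=1+np.argmax(s[1:,4]);v,u=np.nonzero(l==i)
        h,R,c=rect(p,u,v,.016);v,u=np.nonzero(d["mask"]);_,R2,_=rect(p,u,v,.022)
        print(n,q,s[i,4],"pocket",np.round(R[0],1),np.round(R[1],1),round(R[2],1),"circ",np.round(c[0],1),round(c[1],1),"plate",np.round(R2[0],1),np.round(R2[1],1),round(R2[2],1))
    b=(slice(135,260),slice(265,400)) if n=="top" else (slice(185,330),slice(215,430))
    x=cv2.resize(p["frame"][b][:,:,::-1],None,fx=3,fy=3,interpolation=cv2.INTER_CUBIC)
    cv2.imwrite(f"pics/crop_{n}.png",x)
E
```

```text
top large_flange 105 zmed 0.0377 rect [ 459.5 -264. ] [32.1 31.9] 89.9 circ [ 459.4 -263.4] 17.0
top small_flange 58 zmed 0.0336 rect [ 584.  -299.4] [21.  23.1] 44.6 circ [ 583.5 -299. ] 12.1
top manifold_block 349 zmed 0.0402 rect [ 469.2 -138.2] [57.8 35.9] 20.3 circ [ 469.1 -138.2] 33.1
top hex_coupling 251 zmed 0.036 rect [ 590.3 -173.8] [45.6 51.2] 44.9 circ [ 589.9 -173.5] 26.1
top nest_large_round 688 pocket [449.2 148.1] [72.8 70. ] 89.9 circ [448.6 147.8] 37.1 plate [448.5 145.7] [100.1  98.9] 81.5
top nest_small_round 415 pocket [567.6 233.8] [55.9 55.5] 0.8 circ [568.4 234. ] 29.3 plate [567.  230.5] [100.2  99.2] 83.0
top nest_oblong 538 pocket [465.3 250.9] [48.5 69.3] 80.5 circ [465.7 250.9] 40.3 plate [464.9 248.3] [98.1 95.8] 80.8
top nest_hex 457 pocket [551.1 130.2] [63.3 57.7] 49.5 circ [550.7 130.2] 32.2 plate [550.5 129.2] [98.5 98.6] 80.7
side large_flange 208 zmed 0.0385 rect [ 456.7 -263.5] [39.4 32.4] 43.4 circ [ 457.3 -264.2] 20.8
side small_flange 105 zmed 0.0342 rect [ 580.7 -298.8] [30.5 22.8] 35.9 circ [ 581.3 -299.1] 15.8
side manifold_block 376 zmed 0.041 rect [ 467.1 -138.5] [66.4 40. ] 20.7 circ [ 467.3 -137.4] 36.6
side hex_coupling 261 zmed 0.0369 rect [ 586.5 -174.8] [54.7 52.1] 46.5 circ [ 586.9 -174.5] 30.0
side nest_large_round 332 pocket [451.7 155.6] [66.1 73.5] 46.5 circ [451.7 155.6] 36.9 plate [445.9 143.1] [111.8 100.3] 79.5
side nest_small_round 140 pocket [572.9 242. ] [52.  56.2] 46.5 circ [572.1 241.9] 28.6 plate [564.  232.2] [111.7 106. ] 81.0
side nest_oblong 198 pocket [467.3 260. ] [44.7 68.5] 79.6 circ [467.9 260.8] 37.6 plate [463.5 252.2] [108.7 101.2] 81.8
side nest_hex 183 pocket [556.7 139.6] [53.6 58.9] 84.0 circ [556.3 140.1] 30.1 plate [549.7 127.1] [113.5 101.3] 79.0
```

View pics/crop_top.png

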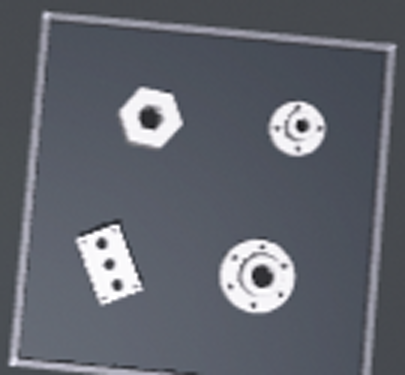

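The crop shows the hex (150,118), small flange (298,127), block (110,265) and large flange (258,276), all silver and inside the tray, so the choice holds. Next: hex angles and a pallet grid fit.

```bash
cat > go.py <<'E'
import sys
from h import *
def go(x,y,z,yaw=None):  # world mm, closing-line (tool y) direction in deg, mod 180
    o=sensors.get_obs();R=Rotation.from_euler("xyz",o["tcp_rot"]).as_matrix()
    off=R.T@(np.array([x,y,z])-o["position"]*1000)
    cur=np.degrees(np.arctan2(R[1,1],R[0,1]))
    tw=0 if yaw is None else -((yaw-cur+90)%180-90)
    print("offset",np.round(off,1),"twist z",round(tw,1),"cur y-dir",round(cur,1),"q1,q6",o["joint_pos"][[0,5]].round(2),"t",round(o["t"],2))
if __name__=="__main__": go(*map(float,sys.argv[1:]))
E
python3 - <<'E'
from m import *
p=cams.read_camera("top")
def hexfit(h,af):
    best=[]
    H=h.reshape(-1,2)
    for a in np.arange(0,60,1.):
        def res(c):  # corners at a: flat normals at a+30+60k
            th=np.radians(a+30+60*np.arange(6));n=np.c_[np.cos(th),np.sin(th)]
            return ((H-c)@n.T).max(1)-af/2
        from scipy.optimize import least_squares
        s=least_squares(res,H.mean(0));best.append((s.cost,a,*s.x))
    return np.round(min(best),1)
d=near(p,"hex_coupling",np.array((.585,-.177)));u,v,_=top_face(p,d["mask"],.036);h,_,_=rect(p,u,v,.036);print("hex part",hexfit(h,45.5))
g=cv2.cvtColor(p["frame"],cv2.COLOR_RGB2GRAY);d=near(p,"nest_hex",np.array((.55,.13)))
w=np.zeros_like(g);w[170:210,180:209]=1
k,l,s,cc=cv2.connectedComponentsWithStats(((g>110)&(w>0)).astype(np.uint8));i=l[190,194];v,u=np.nonzero(l==i);print(s[i])
h,_,_=rect(p,u,v,.016);print("nest hex",hexfit(h,57))
N=np.array([[448.9,148],[465.5,251],[568,234],[551,130.2]]);M=N.mean(0);z=(N-M)@[1,1j];t=np.array([-52-52j,-52+52j,52+52j,52-52j])
a=np.angle((z*t.conj()).sum());print("grid yaw",np.degrees(a),M,[(round(c.real,1),round(c.imag,1)) for c in t*np.exp(1j*a)+M@[1,1j]])
E
python3 go.py 459 -264 120 ; python3 go.py 459 -264 120 -30
```

```text
hex part [   2.6   19.   590.4 -173.3]
[182 178  25  26 457]
nest hex [  3.   50.  551.1 130.6]
grid yaw -9.439736361074612 [508.35 190.8 ] [(np.float64(448.5), np.float64(148.0)), (np.float64(465.6), np.float64(250.6)), (np.float64(568.2), np.float64(233.6)), (np.float64(551.1), np.float64(131.0))]
offset [-524.4 -673.4   63. ] twist z 0 cur y-dir 68.1 q1,q6 [ 1.07 -0.12] t 2.25
offset [-524.4 -673.4   63. ] twist z -81.9 cur y-dir 68.1 q1,q6 [ 1.07 -0.12] t 2.25
```

```bash
python3 go.py 480 150 150; python3 go.py 459 -264 100; python3 go.py 459 -264 70; python3 go.py 459 -264 18
```

```text
offset [-389.2 -281.6   32.9] twist z 0 cur y-dir 68.1 q1,q6 [ 1.07 -0.12] t 2.25
offset [-524.4 -673.4   83. ] twist z 0 cur y-dir 68.1 q1,q6 [ 1.07 -0.12] t 2.25
offset [-524.4 -673.4  113. ] twist z 0 cur y-dir 68.1 q1,q6 [ 1.07 -0.12] t 2.25
offset [-524.4 -673.4  165. ] twist z 0 cur y-dir 68.1 q1,q6 [ 1.07 -0.12] t 2.25
```

```bash
python3 -m crank '[{"claw":100,"offset":[-389,-282,33],"twist":[0,0,0]},{"claw":100,"offset":[-389,-282,33],"twist":[0,0,0]},{"claw":100,"offset":[-389,-282,33],"twist":[0,0,0]},{"claw":100,"offset":[-389,-282,33],"twist":[0,0,0]},{"claw":100,"offset":[-389,-282,33],"twist":[0,0,0]},{"claw":100,"offset":[-389,-282,33],"twist":[0,0,0]},{"claw":100,"offset":[-389,-282,33],"twist":[0,0,0]},{"claw":100,"offset":[-389,-282,33],"twist":[0,0,0]}]'; python3 go.py 459 -264 100
```

```text
t: 2.92
position: [0.4017, 0.2732, 0.1603]
tcp_rot: [3.141, 0.0, 2.759]
wrist_force: [1.0, 0.5, 0.4]
grip_width: 0.0877
grip_force: 0.0
offset [-253.6 -477.1   60.1] twist z 0 cur y-dir 68.1 q1,q6 [ 0.45 -0.73] t 2.92
```

```bash
python3 -m crank '[{"claw":100,"offset":[-254,-477,60],"twist":[0,0,0]},{"claw":100,"offset":[-254,-477,60],"twist":[0,0,0]},{"claw":100,"offset":[-254,-477,60],"twist":[0,0,0]},{"claw":100,"offset":[-254,-477,60],"twist":[0,0,0]},{"claw":100,"offset":[-254,-477,60],"twist":[0,0,0]},{"claw":100,"offset":[-254,-477,60],"twist":[0,0,0]},{"claw":100,"offset":[-254,-477,60],"twist":[0,0,0]},{"claw":100,"offset":[-254,-477,60],"twist":[0,0,0]}]'; python3 go.py 459 -264 100
```

```text
t: 3.58
position: [0.4362, -0.0566, 0.1235]
tcp_rot: [3.142, 0.001, 2.759]
wrist_force: [-0.1, 0.4, 0.8]
grip_width: 0.0882
grip_force: 0.0
offset [ -98.6 -183.8   23.6] twist z 0 cur y-dir 68.1 q1,q6 [-0.29 -1.47] t 3.58
```

```bash
python3 -m crank '[{"claw":100,"offset":[-99,-184,24],"twist":[0,0,0]},{"claw":100,"offset":[-99,-184,24],"twist":[0,0,0]},{"claw":100,"offset":[-99,-184,24],"twist":[0,0,0]},{"claw":100,"offset":[-99,-184,24],"twist":[0,0,0]},{"claw":100,"offset":[-99,-184,24],"twist":[0,0,0]},{"claw":100,"offset":[-99,-184,24],"twist":[0,0,0]},{"claw":100,"offset":[-99,-184,24],"twist":[0,0,0]}]'; python3 go.py 459 -264 18
```

```text
t: 4.17
position: [0.4595, -0.2646, 0.099]
tcp_rot: [-3.141, 0.0, 2.755]
wrist_force: [-0.2, 0.7, -0.2]
grip_width: 0.0882
grip_force: 0.0
offset [ 0.8  0.4 81. ] twist z 0 cur y-dir 67.9 q1,q6 [-0.65 -1.84] t 4.17
```

```bash
python3 -m crank '[{"claw":100,"offset":[0,0,30],"twist":[0,0,0]},{"claw":100,"offset":[0,0,60],"twist":[0,0,0]},{"claw":100,"offset":[0,0,80],"twist":[0,0,0]},{"claw":100,"offset":[0,0,80],"twist":[0,0,0]},{"claw":30,"offset":[0,0,80],"twist":[0,0,0]},{"claw":30,"offset":[0,0,80],"twist":[0,0,0]},{"claw":30,"offset":[0,0,80],"twist":[0,0,0]},{"claw":30,"offset":[0,0,80],"twist":[0,0,0]}]'; python3 - <<'E'
from h import *
p=cams.read_camera("side");x=cv2.resize(p["frame"][150:330,215:455,::-1],None,fx=3,fy=3);cv2.imwrite("pics/g1.png",x)
E
```

```text
t: 4.83
position: [0.4604, -0.2626, 0.0209]
tcp_rot: [-3.141, 0.003, 2.759]
wrist_force: [-0.5, -0.5, 0.1]
grip_width: 0.0643
grip_force: 0.0
```

View pics/g1.png

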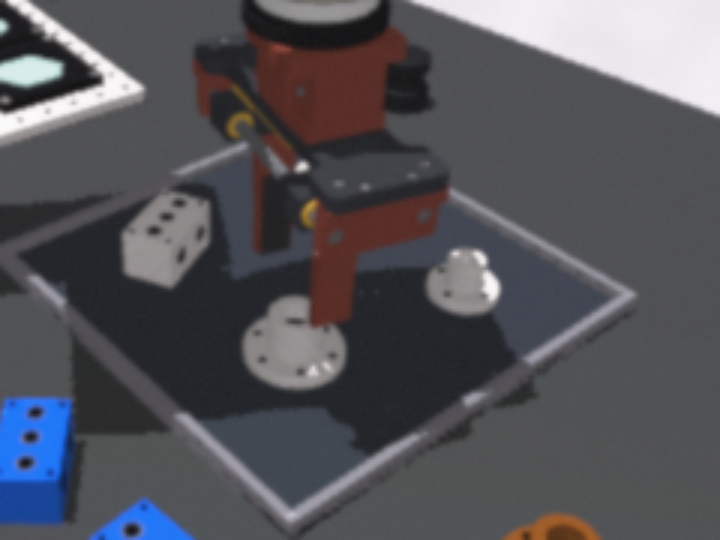

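```bash
python3 - <<'E'
from m import *
p=cams.read_camera("side")
K=np.array(p["K"]);R=Rotation.from_euler("xyz",p["rotation"]).as_matrix();o=np.array(p["origin"])
def pr(X): c=R.T@(np.array(X)-o);c=K@c;return np.round(c[:2]/c[2],0), "crop",np.round((c[:2]/c[2]-[215,150])*3)
s=sensors.get_obs();T=s["position"];M=Rotation.from_euler("xyz",s["tcp_rot"]).as_matrix();w=s["grip_width"];print(w)
print("tcp",pr(T),"tips outer",[pr(T+M[:,1]*k*(w/2+.0135)) for k in(1,-1)],"flange base",pr([.459,-.264,.006]),"hub top",pr([.459,-.264,.038]))
z=p["z_map"]
for (u,v) in [(330,300),(330,315),(272,240),(295,375),(275,305)]:
    print((u,v),pts(p,[215+u/3],[150+v/3]).round(3))
for n in ("top","side"):
    p=cams.read_camera(n);d=near(p,"large_flange",np.array((.459,-.264)))
    if d: u,v,P=top_face(p,d["mask"],.038,.004);print(n,len(u),rect(p,u,v,.038)[1:])
E
```

```text
0.05701375459732577
tcp (array([313., 262.]), 'crop', array([295., 337.])) tips outer [(array([304., 249.]), 'crop', array([266., 296.])), (array([324., 277.]), 'crop', array([327., 381.]))] flange base (array([313., 269.]), 'crop', array([295., 357.])) hub top (array([314., 255.]), 'crop', array([297., 316.]))
(330, 300) [[ 0.447 -0.296  0.076]]
(330, 315) [[ 0.052 -0.602  0.477]]
(272, 240) [[ 0.469 -0.232  0.072]]
(295, 375) [[ 0.439 -0.281  0.015]]
(275, 305) [[ 0.455 -0.249  0.04 ]]
side 136 (((454.7498779296875, -261.9735107421875), (36.49813461303711, 30.429758071899414), 79.37461853027344), ((457.0718994140625, -262.3232116699219), 18.890552520751953))
```

```bash
python3 - <<'E'
from h import *
p=cams.read_camera("side");s=sensors.get_obs();print(s["t"],p.get("shot"),p.keys(),s["position"],s["grip_width"]);x=cv2.resize(p["frame"][150:330,215:455,::-1],None,fx=3,fy=3);cv2.imwrite("pics/g2.png",x)
E
```

```text
5.1833 11 dict_keys(['frame', 'z_map', 'K', 'origin', 'rotation', 'shot']) [ 0.459333   -0.26229166  0.01956768] 0.03663569239491274
```

View pics/g2.png

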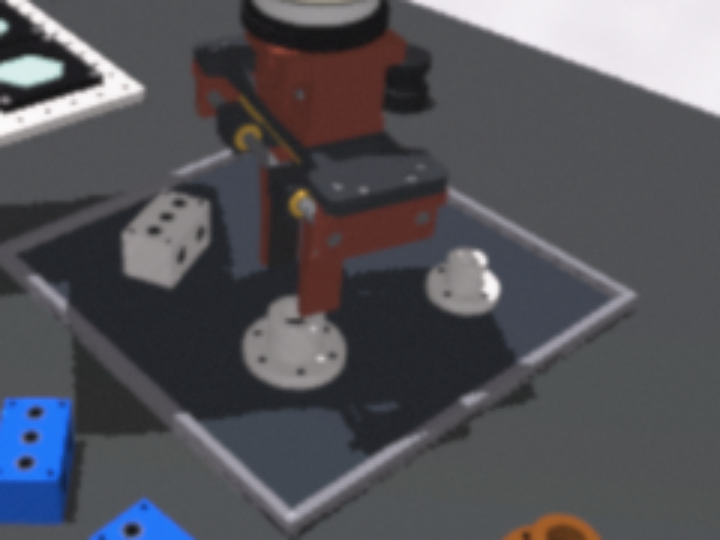

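Fingers end at crop (320,315), about 45 mm higher than the reported TCP suggests, while the flange stands untouched at (295,345). I'll close and see whether they meet the hub.

```bash
python3 -m crank '[{"claw":20,"offset":[0,0,0],"twist":[0,0,0]},{"claw":20,"offset":[0,0,0],"twist":[0,0,0]},{"claw":20,"offset":[0,0,0],"twist":[0,0,0]}]'; python3 - <<'E'
from h import *
p=cams.read_camera("side");f=p["frame"].astype(int);m=(f[...,0]>70)&(f[...,0]>1.6*f[...,1])&(f[...,1]>20);m[:150]=0;m[300:]=0
v,u=np.nonzero(m);P=pts(p,u,v);k=p["z_map"][v,u]>0;P=P[k];P=P[(P[:,2]<.3)]
o=sensors.get_obs();M=Rotation.from_euler("xyz",o["tcp_rot"]).as_matrix();Q=(P-o["position"])@M*1000
for a,b in((-200,0),(0,200)):
    q=Q[(Q[:,1]>a)&(Q[:,1]<b)];print(len(q),"max tool z",np.percentile(q[:,2],[50,90,97,100]).round(),"at y",np.round(np.median(q[q[:,2]>np.percentile(q[:,2],90)],0)))
E
```

```text
t: 5.43
position: [0.4592, -0.2622, 0.0193]
tcp_rot: [-3.142, -0.0, 2.759]
wrist_force: [0.9, -0.2, -0.2]
grip_width: 0.0185
grip_force: 0.0
1910 max tool z [-172.  -83.  -54.  -44.] at y [  5. -17. -60.]
227 max tool z [-141.  -73.  -55.  -43.] at y [ 11.  14. -60.]
```

The fingers closed on nothing. The camera puts the tips about 43 mm above the reported TCP, so the reported height is off. I'll open, go down part-way, and measure the tips again.

```bash
cat > tips.py <<'E'
from h import *
for n in("side","top"):
    p=cams.read_camera(n);f=p["frame"].astype(int);m=(f[...,0]>70)&(f[...,0]>1.6*f[...,1])&(f[...,1]>20)
    v,u=np.nonzero(m);P=pts(p,u,v);P=P[p["z_map"][v,u]>0];o=sensors.get_obs();M=Rotation.from_euler("xyz",o["tcp_rot"]).as_matrix();Q=(P-o["position"])@M*1000
    Q=Q[(abs(Q[:,0])<60)&(abs(Q[:,1])<100)&(Q[:,2]<60)&(Q[:,2]>-250)]
    for s in(-1,1):
        q=Q[Q[:,1]*s>0]
        if len(q)>20:
            k=q[:,2]>np.percentile(q[:,2],80);print(n,s,len(q),"tool z",np.percentile(q[:,2],[90,97,99,100]).round(),"world z low",round(o["position"][2]*1000-q[:,2].max(),1),"xy of low part",np.round(np.percentile(q[k],[5,50,95],axis=0)[:,:2]).tolist())
print(o["position"].round(4),o["grip_width"].round(4),o["wrist_force"].round(1))
E
python3 -m crank '[{"claw":100,"offset":[0,0,0],"twist":[0,0,0]},{"claw":100,"offset":[0,0,0],"twist":[0,0,0]},{"claw":100,"offset":[0,0,0],"twist":[0,0,0]},{"claw":100,"offset":[0,0,0],"twist":[0,0,0]},{"claw":100,"offset":[0,0,0],"twist":[0,0,0]},{"claw":100,"offset":[0,0,0],"twist":[0,0,0]},{"claw":100,"offset":[0,0,12],"twist":[0,0,0]},{"claw":100,"offset":[0,0,25],"twist":[0,0,0]}]';python3 -m crank '[{"claw":100,"offset":[0,0,0],"twist":[0,0,0]},{"claw":100,"offset":[0,0,0],"twist":[0,0,0]}]'; python3 tips.py
```

```text
t: 6.15
position: [0.4602, -0.2629, -0.0051]
tcp_rot: [-3.141, 0.002, 2.759]
wrist_force: [0.5, -0.2, 0.8]
grip_width: 0.0676
grip_force: 0.0
t: 6.32
position: [0.4587, -0.2617, -0.006]
tcp_rot: [3.141, -0.002, 2.759]
wrist_force: [0.1, 0.1, 0.6]
grip_width: 0.081
grip_force: 0.0
side -1 1811 tool z [-77. -54. -48. -44.] world z low 38.6 xy of low part [[-12.0, -80.0], [3.0, -50.0], [20.0, -47.0]]
side 1 206 tool z [-71. -55. -48. -42.] world z low 36.6 xy of low part [[11.0, 42.0], [12.0, 46.0], [13.0, 49.0]]Traceback (most recent call last):
  File "tips.py", line 10, in <module>
    print(o["position"].round(4),o["grip_width"].round(4),o["wrist_force"].round(1))
                                 ^^^^^^^^^^^^^^^^^^^^^
AttributeError: 'float' object has no attribute 'round'
```

```bash
sed -i 's/o\["grip_width"\].round(4)/o["grip_width"]/' tips.py
python3 -m crank '[{"claw":100,"offset":[0,0,9],"twist":[0,0,0]},{"claw":100,"offset":[0,0,18],"twist":[0,0,0]},{"claw":20,"offset":[0,0,18],"twist":[0,0,0]},{"claw":20,"offset":[0,0,18],"twist":[0,0,0]},{"claw":20,"offset":[0,0,18],"twist":[0,0,0]},{"claw":20,"offset":[0,0,18],"twist":[0,0,0]},{"claw":20,"offset":[0,0,18],"twist":[0,0,0]},{"claw":20,"offset":[0,0,18],"twist":[0,0,0]}]'; python3 -m crank '[{"claw":20,"offset":[0,0,0],"twist":[0,0,0]},{"claw":20,"offset":[0,0,0],"twist":[0,0,0]},{"claw":20,"offset":[0,0,0],"twist":[0,0,0]}]'
```

```text
t: 7.08
position: [0.4595, -0.2623, -0.0234]
tcp_rot: [-3.141, 0.0, 2.759]
wrist_force: [-0.3, -0.8, 0.8]
grip_width: 0.0512
grip_force: 0.0
t: 7.33
position: [0.4593, -0.2622, -0.0235]
tcp_rot: [-3.141, 0.0, 2.759]
wrist_force: [0.4, -0.5, -0.1]
grip_width: 0.0336
grip_force: 30.0
```

Gripped at 33.6 mm with 30 N. Lifting.

```bash
python3 -m crank '[{"claw":20,"offset":[0,0,-10],"twist":[0,0,0]},{"claw":20,"offset":[0,0,-40],"twist":[0,0,0]},{"claw":20,"offset":[0,0,-70],"twist":[0,0,0]},{"claw":20,"offset":[0,0,-70],"twist":[0,0,0]}]'; python3 - <<'E'
from h import *
p=cams.read_camera("side");save(p,"lift1")
E
python3 go.py 448.5 148 45
```

```text
t: 7.67
position: [0.4623, -0.2644, 0.0514]
tcp_rot: [-3.139, 0.008, 2.759]
wrist_force: [0.4, -0.2, -1.7]
grip_width: 0.0334
grip_force: 30.0
offset [166.  377.2   2.8] twist z 0 cur y-dir 68.1 q1,q6 [-0.65 -1.84] t 7.72
```

View pics/lift1.png

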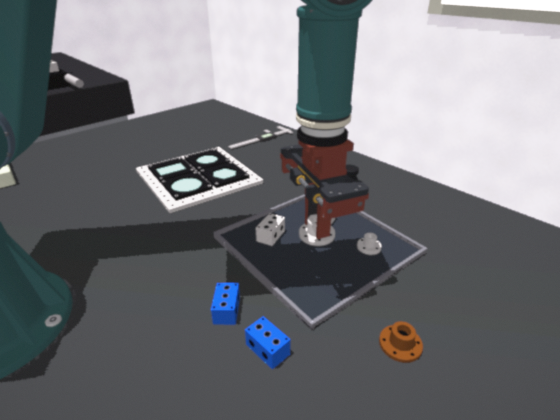

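The flange is held level at (317,235). Now moving over the large round nest.

```bash
python3 -m crank '[{"claw":20,"offset":[166,377,0],"twist":[0,0,0]},{"claw":20,"offset":[166,377,0],"twist":[0,0,0]},{"claw":20,"offset":[166,377,0],"twist":[0,0,0]},{"claw":20,"offset":[166,377,0],"twist":[0,0,0]},{"claw":20,"offset":[166,377,0],"twist":[0,0,0]},{"claw":20,"offset":[166,377,0],"twist":[0,0,0]},{"claw":20,"offset":[166,377,0],"twist":[0,0,0]},{"claw":20,"offset":[166,377,0],"twist":[0,0,0]}]'; python3 -m crank '[{"claw":20,"offset":[32,72,0],"twist":[0,0,0]},{"claw":20,"offset":[32,72,0],"twist":[0,0,0]},{"claw":20,"offset":[32,72,0],"twist":[0,0,0]},{"claw":20,"offset":[32,72,0],"twist":[0,0,0]}]'; python3 go.py 448.5 148 -13; python3 - <<'E'
from m import *
for n in("side","top"):
    p=cams.read_camera(n);d=near(p,"large_flange",np.array((.449,.148)));o=sensors.get_obs()["position"]
    if d is None: print(n,None);continue
    v,u=np.nonzero(d["mask"]);P=pts(p,u,v)*1000;print(n,len(u),np.percentile(P,[3,50,97],axis=0).round(1).tolist(),o.round(4))
    if n=="side":
        q=P[abs(P[:,2]-P[:,2].min()-8)<5]; zz=np.percentile(P[:,2],5); print(zz)
E
```

```text
t: 8.38
position: [0.4472, 0.0729, 0.0457]
tcp_rot: [-3.141, -0.001, 2.759]
wrist_force: [1.4, -0.6, -1.5]
grip_width: 0.0332
grip_force: 30.0
t: 8.72
position: [0.4447, 0.1514, 0.0457]
tcp_rot: [-3.141, -0.001, 2.763]
wrist_force: [-0.3, -0.3, -1.6]
grip_width: 0.0334
grip_force: 30.0
offset [-4.9 -1.7 58.7] twist z 0 cur y-dir 68.3 q1,q6 [ 0.18 -1.01] t 8.72
side 212 [[414.3, 121.2, 78.5], [429.6, 140.1, 84.6], [468.4, 173.1, 107.3]] [0.445  0.1492 0.0458]
79.16516686864004
top 19 [[468.6, 140.0, 81.0], [473.3, 146.3, 82.8], [475.7, 151.7, 85.4]] [0.4455 0.1484 0.046 ]
```

```bash
python3 -m crank '[{"claw":20,"offset":[-3,1,10],"twist":[0,0,0]},{"claw":20,"offset":[-3,1,30],"twist":[0,0,0]},{"claw":20,"offset":[-3,1,45],"twist":[0,0,0]},{"claw":20,"offset":[-3,1,50],"twist":[0,0,0]},{"claw":20,"offset":[-3,1,54],"twist":[0,0,0]},{"claw":20,"offset":[-3,1,57],"twist":[0,0,0]},{"claw":20,"offset":[-3,1,57],"twist":[0,0,0]}]'; python3 - <<'E'
from h import *
p=cams.read_camera("side");x=cv2.resize(p["frame"][120:220,120:290,::-1],None,fx=4,fy=4);cv2.imwrite("pics/pl1.png",x)
E
python3 go.py 448.5 148 -13.5
```

```text
t: 9.5
position: [0.449, 0.1492, -0.0109]
tcp_rot: [-3.141, -0.0, 2.758]
wrist_force: [1.0, 0.4, -1.9]
grip_width: 0.033
grip_force: 30.0
offset [ 0.2 -1.5  2.9] twist z 0 cur y-dir 68.0 q1,q6 [ 0.17 -1.01] t 9.55
```

View pics/pl1.png

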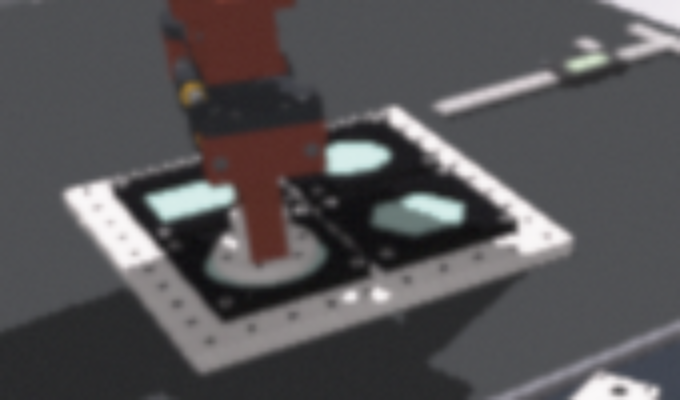

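The flange sits inside the large pocket at crop (266,255), with glass showing around it. Lowering the last few mm.

```bash
python3 -m crank '[{"claw":20,"offset":[0,-1,1],"twist":[0,0,0]},{"claw":20,"offset":[0,-1,2],"twist":[0,0,0]},{"claw":20,"offset":[0,-1,2.5],"twist":[0,0,0]},{"claw":20,"offset":[0,-1,2.5],"twist":[0,0,0]}]'
```

```text
t: 9.88
position: [0.4488, 0.1487, -0.013]
tcp_rot: [3.141, 0.0, 2.759]
wrist_force: [-0.2, 0.7, -1.3]
grip_width: 0.0335
grip_force: 30.0
```

```bash
python3 -m crank '[{"claw":20,"offset":[0,0,0.5],"twist":[0,0,0]},{"claw":20,"offset":[0,0,1],"twist":[0,0,0]},{"claw":20,"offset":[0,0,1],"twist":[0,0,0]}]';  python3 -m crank '[{"claw":20,"offset":[0,0,0.5],"twist":[0,0,0]},{"claw":20,"offset":[0,0,0.5],"twist":[0,0,0]}]'
```

```text
t: 10.13
position: [0.4488, 0.1487, -0.0136]
tcp_rot: [3.141, 0.0, 2.759]
wrist_force: [-2.2, 0.6, 6.8]
grip_width: 0.0332
grip_force: 30.0
t: 10.3
position: [0.4488, 0.1487, -0.0136]
tcp_rot: [3.141, 0.001, 2.759]
wrist_force: [-2.9, -1.1, 12.6]
grip_width: 0.0332
grip_force: 30.0
```

Contact on the glass at reported z = −0.0135. Releasing and rising.

```bash
python3 -m crank '[{"claw":70,"offset":[0,0,-0.5],"twist":[0,0,0]},{"claw":70,"offset":[0,0,-0.5],"twist":[0,0,0]},{"claw":70,"offset":[0,0,-0.5],"twist":[0,0,0]},{"claw":70,"offset":[0,0,-0.5],"twist":[0,0,0]},{"claw":70,"offset":[0,0,-20],"twist":[0,0,0]},{"claw":70,"offset":[0,0,-60],"twist":[0,0,0]},{"claw":70,"offset":[0,0,-70],"twist":[0,0,0]},{"claw":70,"offset":[0,0,-70],"twist":[0,0,0]}]'; python3 go.py 582.5 -299 50;
```

```text
t: 10.97
position: [0.4512, 0.1491, 0.0578]
tcp_rot: [3.139, 0.005, 2.759]
wrist_force: [-0.2, -0.3, 0.4]
grip_width: 0.0614
grip_force: 0.0
offset [-289.1 -366.6    8.2] twist z 0 cur y-dir 68.1 q1,q6 [ 0.17 -1.01] t 10.97
```

```bash
python3 -m crank '[{"claw":70,"offset":[-289,-367,0],"twist":[0,0,0]},{"claw":70,"offset":[-289,-367,0],"twist":[0,0,0]},{"claw":70,"offset":[-289,-367,0],"twist":[0,0,0]},{"claw":70,"offset":[-289,-367,0],"twist":[0,0,0]},{"claw":70,"offset":[-289,-367,0],"twist":[0,0,0]},{"claw":70,"offset":[-289,-367,0],"twist":[0,0,0]},{"claw":70,"offset":[-289,-367,0],"twist":[0,0,0]},{"claw":70,"offset":[-289,-367,0],"twist":[0,0,0]}]'; python3 go.py 583 -299 30; python3 - <<'E'
from m import *
p=cams.read_camera("top")
x=cv2.resize(p["frame"][150:270,100:240,::-1],None,fx=4,fy=4);cv2.imwrite("pics/a1.png",x)
E
```

```text
t: 11.63
position: [0.5413, -0.1731, 0.0537]
tcp_rot: [3.141, -0.002, 2.758]
wrist_force: [0.4, -0.5, 0.6]
grip_width: 0.0616
grip_force: 0.0
offset [ -85.8 -101.1   23.5] twist z 0 cur y-dir 68.0 q1,q6 [-0.43 -1.62] t 11.63
```

View pics/a1.png

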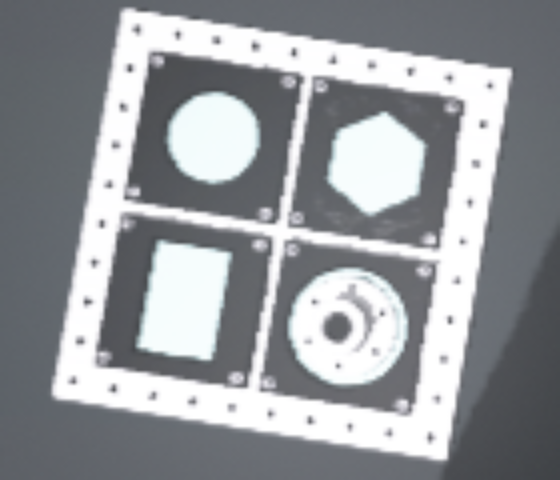

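The flange lies in the large pocket at crop (345,325), with a glass ring all round. On to the small flange.

```bash
python3 -m crank '[{"claw":70,"offset":[-86,-101,10],"twist":[0,0,0]},{"claw":70,"offset":[-86,-101,10],"twist":[0,0,0]},{"claw":70,"offset":[-86,-101,10],"twist":[0,0,0]},{"claw":70,"offset":[-86,-101,10],"twist":[0,0,0]},{"claw":70,"offset":[-86,-101,10],"twist":[0,0,0]},{"claw":70,"offset":[-86,-101,23],"twist":[0,0,0]}]'; python3 go.py 583 -299 -23.5;python3 tips.py
```

```text
t: 12.18
position: [0.5847, -0.2973, 0.0326]
tcp_rot: [3.142, 0.001, 2.758]
wrist_force: [0.9, 0.2, 0.1]
grip_width: 0.0615
grip_force: 0.0
offset [ 1.  -2.2 56.1] twist z 0 cur y-dir 68.0 q1,q6 [-0.58 -1.76] t 12.18
side -1 1819 tool z [-83. -59. -53. -48.] world z low 76.9 xy of low part [[-12.0, -81.0], [5.0, -41.0], [23.0, -36.0]]
side 1 318 tool z [-88. -65. -54. -52.] world z low 81.1 xy of low part [[-1.0, 31.0], [8.0, 34.0], [10.0, 39.0]]
top -1 32 tool z [-155. -141. -136. -134.] world z low 163.5 xy of low part [[28.0, -76.0], [32.0, -75.0], [32.0, -31.0]]
[ 0.5814 -0.294   0.0293] 0.061173962023259705 [0.1 1.1 0.6]
```

```bash
python3 -m crank '[{"claw":70,"offset":[-3,-4,15],"twist":[0,0,0]},{"claw":70,"offset":[-3,-4,25],"twist":[0,0,0]},{"claw":70,"offset":[-3,-4,25],"twist":[0,0,0]}]'; python3 go.py 583 -299 -23.5; python3 -m crank '[{"claw":70,"offset":[0,0,0],"twist":[0,0,0]}]'; python3 go.py 583 -299 -23.5
```

```text
t: 12.53
position: [0.5835, -0.3, 0.0044]
tcp_rot: [3.141, -0.005, 2.76]
wrist_force: [-2.2, 0.7, -0.4]
grip_width: 0.061
grip_force: 0.0
offset [ 0.7  0.7 27.9] twist z 0 cur y-dir 68.1 q1,q6 [-0.58 -1.77] t 12.53
t: 12.62
position: [0.5844, -0.3007, 0.0061]
tcp_rot: [3.141, -0.003, 2.759]
wrist_force: [-0.3, 0.2, -0.2]
grip_width: 0.0617
grip_force: 0.0
offset [ 1.9  1.  29.6] twist z 0 cur y-dir 68.1 q1,q6 [-0.58 -1.77] t 12.62
```

```bash
python3 -m crank '[{"claw":70,"offset":[1,1,15],"twist":[0,0,0]},{"claw":70,"offset":[1,1,27],"twist":[0,0,0]},{"claw":70,"offset":[1,1,29],"twist":[0,0,0]},{"claw":10,"offset":[1,1,29],"twist":[0,0,0]},{"claw":10,"offset":[1,1,29],"twist":[0,0,0]},{"claw":10,"offset":[1,1,29],"twist":[0,0,0]},{"claw":10,"offset":[1,1,29],"twist":[0,0,0]},{"claw":10,"offset":[1,1,29],"twist":[0,0,0]}]'; python3 -m crank '[{"claw":10,"offset":[0,0,0],"twist":[0,0,0]},{"claw":10,"offset":[0,0,0],"twist":[0,0,0]},{"claw":10,"offset":[0,0,0],"twist":[0,0,0]}]'
```

```text
t: 13.28
position: [0.5853, -0.301, -0.021]
tcp_rot: [-3.141, 0.001, 2.759]
wrist_force: [0.2, -0.0, 0.3]
grip_width: 0.0315
grip_force: 0.0
t: 13.53
position: [0.5852, -0.3008, -0.0212]
tcp_rot: [-3.141, 0.001, 2.759]
wrist_force: [-0.3, 1.0, 3.4]
grip_width: 0.0232
grip_force: 30.0
```

```bash
python3 -m crank '[{"claw":10,"offset":[0,0,-10],"twist":[0,0,0]},{"claw":10,"offset":[0,0,-40],"twist":[0,0,0]},{"claw":10,"offset":[0,0,-70],"twist":[0,0,0]},{"claw":10,"offset":[0,0,-70],"twist":[0,0,0]},{"claw":10,"offset":[0,0,-70],"twist":[0,0,0]}]';  python3 go.py 568.2 233.6 50; python3 - <<'E'
from m import *
for n in("side",):
    p=cams.read_camera(n);d=near(p,"small_flange",np.array((.583,-.299)));o=sensors.get_obs()["position"]
    if d is None: print(n,None);continue
    v,u=np.nonzero(d["mask"]);P=pts(p,u,v)*1000;print(n,len(u),np.percentile(P,[3,50,97],axis=0).round(1).tolist(),o.round(4))
E
```

```text
t: 13.95
position: [0.5865, -0.3018, 0.0509]
tcp_rot: [-3.141, 0.005, 2.759]
wrist_force: [-0.2, -0.3, -1.4]
grip_width: 0.0234
grip_force: 30.0
offset [216.9 489.8  -0.6] twist z 0 cur y-dir 68.1 q1,q6 [-0.58 -1.77] t 13.95
side 327 [[562.0, -322.2, 12.7], [573.4, -301.0, 87.4], [655.0, -271.3, 107.4]] [ 0.5843 -0.3004  0.0481]
```

```bash
python3 -m crank '[{"claw":10,"offset":[214,490,0],"twist":[0,0,0]},{"claw":10,"offset":[214,490,0],"twist":[0,0,0]},{"claw":10,"offset":[214,490,0],"twist":[0,0,0]},{"claw":10,"offset":[214,490,0],"twist":[0,0,0]},{"claw":10,"offset":[214,490,0],"twist":[0,0,0]},{"claw":10,"offset":[214,490,0],"twist":[0,0,0]},{"claw":10,"offset":[214,490,0],"twist":[0,0,0]},{"claw":10,"offset":[214,490,0],"twist":[0,0,0]}]';  python3 go.py 568.2 233.6 48
```

```text
t: 14.72
position: [0.5732, 0.0345, 0.0468]
tcp_rot: [-3.14, -0.003, 2.759]
wrist_force: [0.4, 0.4, -0.4]
grip_width: 0.0232
grip_force: 30.0
offset [ 79.1 182.8  -1.1] twist z 0 cur y-dir 68.1 q1,q6 [-0.06 -1.25] t 14.72
```

```bash
python3 -m crank '[{"claw":10,"offset":[79,183,0],"twist":[0,0,0]},{"claw":10,"offset":[79,183,0],"twist":[0,0,0]},{"claw":10,"offset":[79,183,0],"twist":[0,0,0]},{"claw":10,"offset":[79,183,0],"twist":[0,0,0]},{"claw":10,"offset":[79,183,0],"twist":[0,0,0]},{"claw":10,"offset":[79,183,0],"twist":[0,0,0]},{"claw":10,"offset":[79,183,0],"twist":[0,0,0]}]';python3 -m crank '[{"claw":10,"offset":[0,0,0],"twist":[0,0,0]}]';  python3 go.py 568.2 233.6 -8
```

```text
t: 15.3
position: [0.5687, 0.2331, 0.0467]
tcp_rot: [-3.14, -0.002, 2.762]
wrist_force: [-0.3, -0.1, -1.3]
grip_width: 0.023
grip_force: 30.0
t: 15.38
position: [0.569, 0.231, 0.047]
tcp_rot: [-3.139, -0.002, 2.76]
wrist_force: [0.7, -0.6, -0.4]
grip_width: 0.023
grip_force: 30.0
offset [ 1.6  2.3 55. ] twist z 0 cur y-dir 68.1 q1,q6 [ 0.27 -0.91] t 15.38
```

```bash
python3 -m crank '[{"claw":10,"offset":[1,2,10],"twist":[0,0,0]},{"claw":10,"offset":[1,2,30],"twist":[0,0,0]},{"claw":10,"offset":[1,2,44],"twist":[0,0,0]},{"claw":10,"offset":[1,2,50],"twist":[0,0,0]},{"claw":10,"offset":[1,2,54],"twist":[0,0,0]},{"claw":10,"offset":[1,2,54],"twist":[0,0,0]}]'; python3 - <<'E'
from h import *
p=cams.read_camera("side");x=cv2.resize(p["frame"][120:220,120:290,::-1],None,fx=4,fy=4);cv2.imwrite("pics/pl2.png",x)
E
python3 go.py 568.2 233.6 -11
```

```text
t: 15.88
position: [0.5695, 0.2328, -0.0068]
tcp_rot: [-3.14, -0.002, 2.757]
wrist_force: [0.3, 0.1, -0.4]
grip_width: 0.0232
grip_force: 30.0
offset [ 1.9 -0.4  5. ] twist z 0 cur y-dir 68.0 q1,q6 [ 0.28 -0.91] t 15.93
```

View pics/pl2.png

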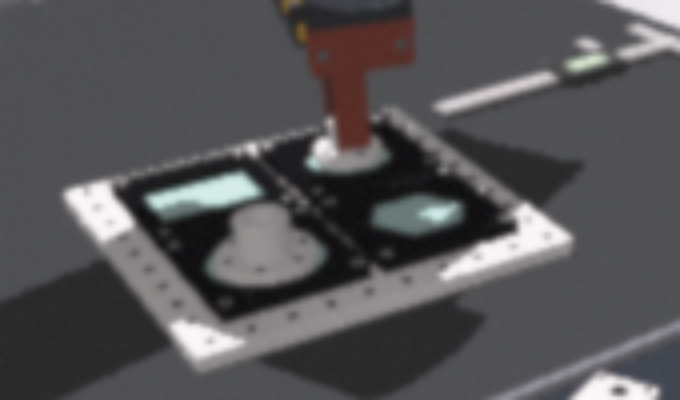

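The disc is inside the small pocket at (348,157), a little right of centre. Nudging 2 mm and lowering.

```bash
python3 -m crank '[{"claw":10,"offset":[2,0,1],"twist":[0,0,0]},{"claw":10,"offset":[2,0,2],"twist":[0,0,0]},{"claw":10,"offset":[2,0,3],"twist":[0,0,0]},{"claw":10,"offset":[2,0,4],"twist":[0,0,0]},{"claw":10,"offset":[2,0,4],"twist":[0,0,0]}]';python3 -m crank '[{"claw":10,"offset":[0,0,0.5],"twist":[0,0,0]},{"claw":10,"offset":[0,0,1],"twist":[0,0,0]}]'
```

```text
t: 16.35
position: [0.5683, 0.2348, -0.0095]
tcp_rot: [3.141, 0.0, 2.759]
wrist_force: [-0.3, 0.2, -0.3]
grip_width: 0.0233
grip_force: 30.0
t: 16.52
position: [0.5684, 0.2348, -0.0106]
tcp_rot: [3.142, 0.0, 2.759]
wrist_force: [0.1, 0.3, -0.2]
grip_width: 0.0236
grip_force: 30.0
```

```bash
python3 -m crank '[{"claw":10,"offset":[0,0,0.5],"twist":[0,0,0]},{"claw":10,"offset":[0,0,1],"twist":[0,0,0]}]';python3 -m crank '[{"claw":10,"offset":[0,0,0.5],"twist":[0,0,0]},{"claw":10,"offset":[0,0,0.5],"twist":[0,0,0]}]'
```

```text
t: 16.68
position: [0.5683, 0.2348, -0.0113]
tcp_rot: [-3.142, 0.0, 2.759]
wrist_force: [-2.8, -0.1, 8.9]
grip_width: 0.0228
grip_force: 30.0
t: 16.85
position: [0.5683, 0.2348, -0.0112]
tcp_rot: [3.142, 0.0, 2.759]
wrist_force: [-3.1, -0.3, 7.5]
grip_width: 0.0232
grip_force: 30.0
```

```bash
python3 -m crank '[{"claw":75,"offset":[0,0,-0.3],"twist":[0,0,0]},{"claw":75,"offset":[0,0,-0.3],"twist":[0,0,0]},{"claw":75,"offset":[0,0,-0.3],"twist":[0,0,0]},{"claw":75,"offset":[0,0,-0.3],"twist":[0,0,0]},{"claw":75,"offset":[0,0,-20],"twist":[0,0,0]},{"claw":75,"offset":[0,0,-60],"twist":[0,0,0]},{"claw":75,"offset":[0,0,-65],"twist":[0,0,0]},{"claw":75,"offset":[0,0,-65],"twist":[0,0,0]}]'; python3 go.py 468.5 -138.3 50 110.3
```

```text
t: 17.52
position: [0.5709, 0.2355, 0.0556]
tcp_rot: [3.138, 0.005, 2.759]
wrist_force: [0.1, 0.8, -0.2]
grip_width: 0.0661
grip_force: 0.0
offset [ -44.6 -385.     4.4] twist z -42.2 cur y-dir 68.1 q1,q6 [ 0.28 -0.91] t 17.52
```

```bash
python3 -m crank '[{"claw":75,"offset":[-45,-385,0],"twist":[0,0,-42]},{"claw":75,"offset":[-45,-385,0],"twist":[0,0,-42]},{"claw":75,"offset":[-45,-385,0],"twist":[0,0,-42]},{"claw":75,"offset":[-45,-385,0],"twist":[0,0,-42]},{"claw":75,"offset":[-45,-385,0],"twist":[0,0,-42]},{"claw":75,"offset":[-45,-385,0],"twist":[0,0,-42]},{"claw":75,"offset":[-45,-385,0],"twist":[0,0,-42]},{"claw":75,"offset":[-45,-385,0],"twist":[0,0,-42]}]'; python3 go.py 468.5 -138.3 30 110.3
```

```text
t: 18.18
position: [0.4832, -0.0727, 0.0517]
tcp_rot: [3.141, -0.001, -2.789]
wrist_force: [0.3, -0.0, 0.3]
grip_width: 0.0658
grip_force: 0.0
offset [ 36.5 -56.5  21.7] twist z -0.1 cur y-dir 110.2 q1,q6 [-0.29 -2.21] t 18.18
```

```bash
python3 -m crank '[{"claw":75,"offset":[36,-56,5],"twist":[0,0,0]},{"claw":75,"offset":[36,-56,10],"twist":[0,0,0]},{"claw":75,"offset":[36,-56,20],"twist":[0,0,0]},{"claw":75,"offset":[36,-56,20],"twist":[0,0,0]},{"claw":75,"offset":[36,-56,20],"twist":[0,0,0]}]'; python3 go.py 468.5 -138.3 -24 110.3; python3 - <<'E'
from h import *
p=cams.read_camera("side");x=cv2.resize(p["frame"][130:290,200:400,::-1],None,fx=3,fy=3);cv2.imwrite("pics/b1.png",x)
E
```

```text
t: 18.6
position: [0.4689, -0.1354, 0.0316]
tcp_rot: [3.139, -0.002, -2.792]
wrist_force: [-0.6, 0.1, -0.3]
grip_width: 0.066
grip_force: 0.0
offset [ 1.3 -2.7 55.6] twist z -0.3 cur y-dir 110.0 q1,q6 [-0.42 -2.34] t 18.6
```

View pics/b1.png

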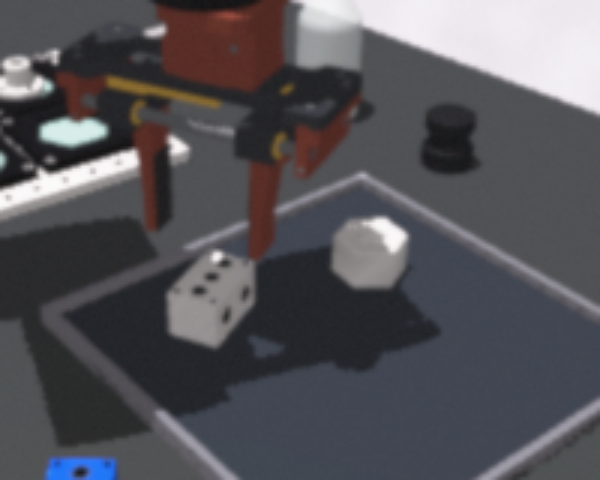

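The fingers at crop (155,225) and (260,255) straddle the block (212,280) lengthwise as planned. Descending.

```bash
python3 -m crank '[{"claw":75,"offset":[1,-2,20],"twist":[0,0,0]},{"claw":75,"offset":[1,-2,40],"twist":[0,0,0]},{"claw":75,"offset":[1,-2,52],"twist":[0,0,0]},{"claw":75,"offset":[1,-2,54],"twist":[0,0,0]},{"claw":20,"offset":[1,-2,54],"twist":[0,0,0]},{"claw":20,"offset":[1,-2,54],"twist":[0,0,0]},{"claw":20,"offset":[1,-2,54],"twist":[0,0,0]},{"claw":20,"offset":[1,-2,54],"twist":[0,0,0]}]'; python3 -m crank '[{"claw":20,"offset":[0,0,0],"twist":[0,0,0]},{"claw":20,"offset":[0,0,0],"twist":[0,0,0]},{"claw":20,"offset":[0,0,0],"twist":[0,0,0]}]'
```

```text
t: 19.32
position: [0.4709, -0.1387, -0.0203]
tcp_rot: [-3.14, 0.001, -2.791]
wrist_force: [0.8, -0.8, -0.1]
grip_width: 0.0425
grip_force: 0.0
t: 19.57
position: [0.4705, -0.1386, -0.0204]
tcp_rot: [-3.141, 0.001, -2.792]
wrist_force: [-0.1, 2.0, 6.3]
grip_width: 0.0357
grip_force: 30.0
```

```bash
python3 -m crank '[{"claw":20,"offset":[0,0,-10],"twist":[0,0,0]},{"claw":20,"offset":[0,0,-40],"twist":[0,0,0]},{"claw":20,"offset":[0,0,-70],"twist":[0,0,0]},{"claw":20,"offset":[0,0,-70],"twist":[0,0,0]},{"claw":20,"offset":[0,0,-70],"twist":[0,0,0]}]';  python3 -m crank '[{"claw":20,"offset":[0,0,0],"twist":[0,0,0]}]';python3 go.py 466.5 250.6 50 80.5
```

```text
t: 19.98
position: [0.4716, -0.1395, 0.0508]
tcp_rot: [-3.138, 0.003, -2.791]
wrist_force: [0.1, 1.1, -1.8]
grip_width: 0.0356
grip_force: 30.0
t: 20.07
position: [0.4697, -0.1386, 0.0489]
tcp_rot: [-3.141, -0.0, -2.791]
wrist_force: [0.1, -0.7, -0.9]
grip_width: 0.0356
grip_force: 30.0
offset [-130.5  366.7   -1.2] twist z 29.6 cur y-dir 110.1 q1,q6 [-0.43 -2.35] t 20.07
```

```bash
python3 -m crank '[{"claw":20,"offset":[-130,367,0],"twist":[0,0,30]},{"claw":20,"offset":[-130,367,0],"twist":[0,0,30]},{"claw":20,"offset":[-130,367,0],"twist":[0,0,30]},{"claw":20,"offset":[-130,367,0],"twist":[0,0,30]},{"claw":20,"offset":[-130,367,0],"twist":[0,0,30]},{"claw":20,"offset":[-130,367,0],"twist":[0,0,30]},{"claw":20,"offset":[-130,367,0],"twist":[0,0,30]},{"claw":20,"offset":[-130,367,0],"twist":[0,0,30]}]'; python3 go.py 466.5 250.6 50 80.5
```

```text
t: 20.73
position: [0.4654, 0.1754, 0.0474]
tcp_rot: [-3.14, -0.003, 2.968]
wrist_force: [0.6, 0.0, -2.2]
grip_width: 0.0357
grip_force: 30.0
offset [11.9 74.3 -2.7] twist z -0.5 cur y-dir 80.0 q1,q6 [ 0.22 -1.18] t 20.73
```

```bash
python3 -m crank '[{"claw":20,"offset":[12,74,0],"twist":[0,0,0]},{"claw":20,"offset":[12,74,0],"twist":[0,0,0]},{"claw":20,"offset":[12,74,0],"twist":[0,0,0]},{"claw":20,"offset":[12,74,0],"twist":[0,0,0]},{"claw":20,"offset":[12,74,0],"twist":[0,0,0]}]'; python3 go.py 466.5 250.6 -8 80.5; python3 - <<'E'
from m import *
for n in("top","side"):
    p=cams.read_camera(n);d=near(p,"manifold_block",np.array((.466,.25)));o=sensors.get_obs()["position"]
    if d is None: print(n,None);continue
    v,u=np.nonzero(d["mask"]);P=pts(p,u,v)*1000;print(n,len(u),np.percentile(P,[2,50,98],axis=0).round(1).tolist(),o.round(4))
E
```

```text
t: 21.15
position: [0.4666, 0.2479, 0.0475]
tcp_rot: [-3.139, -0.003, 2.969]
wrist_force: [0.8, -0.3, -1.5]
grip_width: 0.0355
grip_force: 30.0
offset [ 0.5  2.8 55.5] twist z -0.4 cur y-dir 80.1 q1,q6 [ 0.36 -1.04] t 21.15
top 412 [[254.7, -262.4, -0.3], [287.8, -232.1, 33.6], [315.5, -203.7, 37.9]] [0.4673 0.2471 0.048 ]
side 251 [[435.5, 224.7, 79.2], [448.3, 234.2, 98.7], [489.7, 265.1, 110.9]] [0.4678 0.2472 0.0485]
```

```bash
python3 -m crank '[{"claw":20,"offset":[2,3,10],"twist":[0,0,0]},{"claw":20,"offset":[2,3,30],"twist":[0,0,0]},{"claw":20,"offset":[2,3,44],"twist":[0,0,0]},{"claw":20,"offset":[2,3,50],"twist":[0,0,0]},{"claw":20,"offset":[2,3,54],"twist":[0,0,0]},{"claw":20,"offset":[2,3,55],"twist":[0,0,0]},{"claw":20,"offset":[2,3,55],"twist":[0,0,0]}]'; python3 - <<'E'
from h import *
p=cams.read_camera("side");x=cv2.resize(p["frame"][120:220,120:290,::-1],None,fx=4,fy=4);cv2.imwrite("pics/pl3.png",x)
E
python3 go.py 465.6 250.6 -10.5
```

```text
t: 21.93
position: [0.4669, 0.252, -0.0062]
tcp_rot: [-3.142, -0.0, 2.968]
wrist_force: [-0.3, 0.4, -2.6]
grip_width: 0.0355
grip_force: 30.0
offset [ 1.3 -1.8  4.7] twist z 0 cur y-dir 80.1 q1,q6 [ 0.36 -1.03] t 21.98
```

View pics/pl3.png

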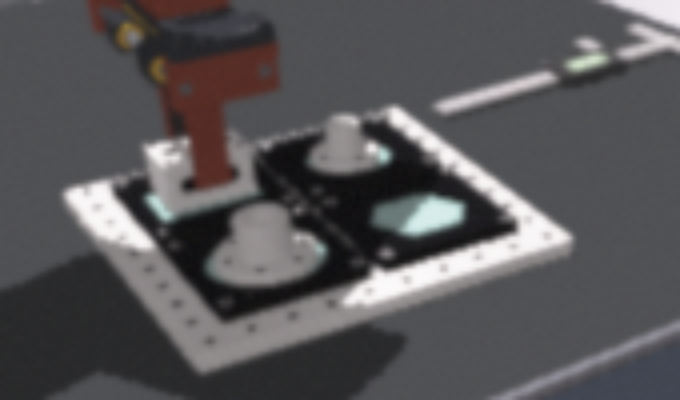

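The block is over the oblong pocket, with a glass edge showing at (160,207). Lowering.

```bash
python3 -m crank '[{"claw":20,"offset":[1,-1,1],"twist":[0,0,0]},{"claw":20,"offset":[1,-1,2],"twist":[0,0,0]},{"claw":20,"offset":[1,-1,3],"twist":[0,0,0]},{"claw":20,"offset":[1,-1,3],"twist":[0,0,0]}]';python3 -m crank '[{"claw":20,"offset":[0,0,0.5],"twist":[0,0,0]},{"claw":20,"offset":[0,0,1],"twist":[0,0,0]}]'
```

```text
t: 22.32
position: [0.4656, 0.2513, -0.009]
tcp_rot: [3.142, 0.0, 2.968]
wrist_force: [0.0, -0.0, -1.8]
grip_width: 0.0356
grip_force: 30.0
t: 22.48
position: [0.4657, 0.2514, -0.0101]
tcp_rot: [3.142, 0.0, 2.968]
wrist_force: [-0.6, 0.2, -1.7]
grip_width: 0.0359
grip_force: 30.0
```

```bash
python3 -m crank '[{"claw":20,"offset":[0,0,0.5],"twist":[0,0,0]},{"claw":20,"offset":[0,0,0.8],"twist":[0,0,0]},{"claw":20,"offset":[0,0,0.8],"twist":[0,0,0]}]'
```

```text
t: 22.73
position: [0.4656, 0.2514, -0.0104]
tcp_rot: [3.142, 0.0, 2.968]
wrist_force: [-2.3, -0.5, 5.3]
grip_width: 0.0355
grip_force: 30.0
```

```bash
python3 -m crank '[{"claw":85,"offset":[0,0,-0.2],"twist":[0,0,0]},{"claw":85,"offset":[0,0,-0.2],"twist":[0,0,0]},{"claw":85,"offset":[0,0,-0.2],"twist":[0,0,0]},{"claw":85,"offset":[0,0,-0.2],"twist":[0,0,0]},{"claw":85,"offset":[0,0,-20],"twist":[0,0,0]},{"claw":85,"offset":[0,0,-60],"twist":[0,0,0]},{"claw":85,"offset":[0,0,-65],"twist":[0,0,0]},{"claw":85,"offset":[0,0,-65],"twist":[0,0,0]}]'; python3 go.py 589.5 -173.7 50 49
```

```text
t: 23.4
position: [0.4679, 0.2522, 0.0564]
tcp_rot: [3.139, 0.005, 2.968]
wrist_force: [0.3, -0.8, 0.4]
grip_width: 0.0743
grip_force: 0.0
offset [-193.2 -398.6    6.2] twist z 31.1 cur y-dir 80.1 q1,q6 [ 0.36 -1.03] t 23.4
```

```bash
python3 -m crank '[{"claw":85,"offset":[-193,-399,0],"twist":[0,0,31]},{"claw":85,"offset":[-193,-399,0],"twist":[0,0,31]},{"claw":85,"offset":[-193,-399,0],"twist":[0,0,31]},{"claw":85,"offset":[-193,-399,0],"twist":[0,0,31]},{"claw":85,"offset":[-193,-399,0],"twist":[0,0,31]},{"claw":85,"offset":[-193,-399,0],"twist":[0,0,31]},{"claw":85,"offset":[-193,-399,0],"twist":[0,0,31]},{"claw":85,"offset":[-193,-399,0],"twist":[0,0,31]}]'; python3 go.py 589.5 -173.7 50 49
```

```text
t: 24.07
position: [0.5559, -0.0712, 0.0526]
tcp_rot: [-3.141, -0.002, 2.427]
wrist_force: [1.3, 0.7, 0.8]
grip_width: 0.0745
grip_force: 0.0
offset [-92.6 -55.4   2.4] twist z 0.1 cur y-dir 49.1 q1,q6 [-0.25 -1.11] t 24.07
```

```bash
python3 -m crank '[{"claw":85,"offset":[-93,-55,0],"twist":[0,0,0]},{"claw":85,"offset":[-93,-55,5],"twist":[0,0,0]},{"claw":85,"offset":[-93,-55,20],"twist":[0,0,0]},{"claw":85,"offset":[-93,-55,20],"twist":[0,0,0]},{"claw":85,"offset":[-93,-55,20],"twist":[0,0,0]},{"claw":85,"offset":[-93,-55,20],"twist":[0,0,0]}]'; python3 go.py 589.5 -173.7 -23 49; python3 - <<'E'
from m import *
p=cams.read_camera("side");x=cv2.resize(p["frame"][130:290,200:400,::-1],None,fx=3,fy=3);cv2.imwrite("pics/h1.png",x)
E
```

```text
t: 24.57
position: [0.5893, -0.1707, 0.0327]
tcp_rot: [-3.141, -0.003, 2.427]
wrist_force: [-0.1, 0.5, -0.9]
grip_width: 0.0746
grip_force: 0.0
offset [-2.3 -2.1 55.7] twist z 0.0 cur y-dir 49.0 q1,q6 [-0.39 -1.25] t 24.57
```

View pics/h1.png

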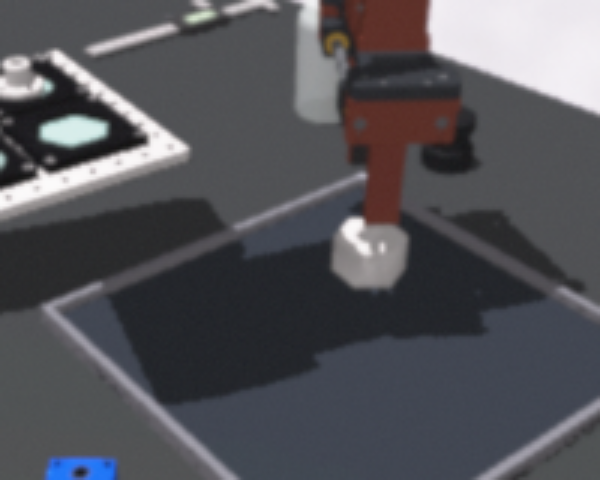

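The near finger at (385,220) lines up with the nut (370,245) once perspective is allowed for. Descending.

```bash
python3 go.py 589.5 -173.7 -23 49; python3 -m crank '[{"claw":85,"offset":[-2,-2,20],"twist":[0,0,0]},{"claw":85,"offset":[-2,-2,40],"twist":[0,0,0]},{"claw":85,"offset":[-2,-2,52],"twist":[0,0,0]},{"claw":85,"offset":[-2,-2,54],"twist":[0,0,0]},{"claw":40,"offset":[-2,-2,54],"twist":[0,0,0]},{"claw":40,"offset":[-2,-2,54],"twist":[0,0,0]},{"claw":40,"offset":[-2,-2,54],"twist":[0,0,0]},{"claw":40,"offset":[-2,-2,54],"twist":[0,0,0]}]'; python3 -m crank '[{"claw":40,"offset":[0,0,0],"twist":[0,0,0]},{"claw":40,"offset":[0,0,0],"twist":[0,0,0]},{"claw":40,"offset":[0,0,0],"twist":[0,0,0]}]'
```

```text
offset [-2.2 -2.7 56.3] twist z 0.1 cur y-dir 49.1 q1,q6 [-0.39 -1.25] t 24.62
t: 25.28
position: [0.592, -0.1748, -0.0189]
tcp_rot: [3.141, 0.002, 2.427]
wrist_force: [0.6, -0.3, 0.7]
grip_width: 0.0511
grip_force: 0.0
t: 25.53
position: [0.592, -0.1748, -0.019]
tcp_rot: [3.141, 0.002, 2.427]
wrist_force: [-0.5, 0.3, 5.7]
grip_width: 0.0459
grip_force: 29.9
```

```bash
python3 -m crank '[{"claw":40,"offset":[0,0,-10],"twist":[0,0,0]},{"claw":40,"offset":[0,0,-40],"twist":[0,0,0]},{"claw":40,"offset":[0,0,-70],"twist":[0,0,0]},{"claw":40,"offset":[0,0,-70],"twist":[0,0,0]},{"claw":40,"offset":[0,0,-70],"twist":[0,0,0]},{"claw":40,"offset":[0,0,-70],"twist":[0,0,0]}]';python3 go.py 551.1 130.8 50 80.5
```

```text
t: 26.03
position: [0.5906, -0.1745, 0.0498]
tcp_rot: [-3.141, -0.001, 2.427]
wrist_force: [0.1, -0.2, -1.5]
grip_width: 0.0459
grip_force: 29.9
offset [ 2.299e+02  2.047e+02 -1.000e-01] twist z -31.4 cur y-dir 49.1 q1,q6 [-0.4  -1.26] t 26.03
```

```bash
python3 -m crank '[{"claw":40,"offset":[230,205,0],"twist":[0,0,-31.4]},{"claw":40,"offset":[230,205,0],"twist":[0,0,-31.4]},{"claw":40,"offset":[230,205,0],"twist":[0,0,-31.4]},{"claw":40,"offset":[230,205,0],"twist":[0,0,-31.4]},{"claw":40,"offset":[230,205,0],"twist":[0,0,-31.4]},{"claw":40,"offset":[230,205,0],"twist":[0,0,-31.4]},{"claw":40,"offset":[230,205,0],"twist":[0,0,-31.4]},{"claw":40,"offset":[230,205,0],"twist":[0,0,-31.4]}]';python3 -m crank '[{"claw":40,"offset":[0,0,0],"twist":[0,0,0]},{"claw":40,"offset":[0,0,0],"twist":[0,0,0]}]';python3 go.py 551.1 130.8 -6 80.5;  python3 - <<'E'
from m import *
for n in("side",):
    p=cams.read_camera(n);d=near(p,"hex_coupling",np.array((.551,.13)));o=sensors.get_obs()["position"]
    if d is None: print(n,None);continue
    v,u=np.nonzero(d["mask"]);P=pts(p,u,v)*1000;print(n,len(u),np.percentile(P,[2,50,98],axis=0).round(1).tolist(),o.round(4))
E
```

```text
t: 26.7
position: [0.5486, 0.1353, 0.0483]
tcp_rot: [3.141, -0.004, 2.977]
wrist_force: [-0.5, 0.1, -0.3]
grip_width: 0.0457
grip_force: 29.9
t: 26.87
position: [0.5501, 0.1315, 0.0486]
tcp_rot: [-3.14, -0.003, 2.978]
wrist_force: [-0.1, 0.2, -0.7]
grip_width: 0.0458
grip_force: 29.9
offset [-1.2 -0.5 54.6] twist z 0.1 cur y-dir 80.6 q1,q6 [ 0.11 -1.29] t 26.87
side None
```

```bash
python3 -m crank '[{"claw":40,"offset":[-1,0,10],"twist":[0,0,0]},{"claw":40,"offset":[-1,0,30],"twist":[0,0,0]},{"claw":40,"offset":[-1,0,44],"twist":[0,0,0]},{"claw":40,"offset":[-1,0,50],"twist":[0,0,0]},{"claw":40,"offset":[-1,0,53],"twist":[0,0,0]},{"claw":40,"offset":[-1,0,54],"twist":[0,0,0]},{"claw":40,"offset":[-1,0,54],"twist":[0,0,0]}]'; python3 - <<'E'
from h import *
p=cams.read_camera("side");x=cv2.resize(p["frame"][120:220,120:290,::-1],None,fx=4,fy=4);cv2.imwrite("pics/pl4.png",x)
E
python3 go.py 551.1 130.8 -9 80.5
```

```text
t: 27.55
position: [0.553, 0.1303, -0.0039]
tcp_rot: [-3.141, 0.0, 2.974]
wrist_force: [0.5, 0.4, -1.4]
grip_width: 0.0455
grip_force: 29.9
offset [ 2.2 -0.1  5.4] twist z -0.1 cur y-dir 80.4 q1,q6 [ 0.11 -1.29] t 27.6
```

View pics/pl4.png

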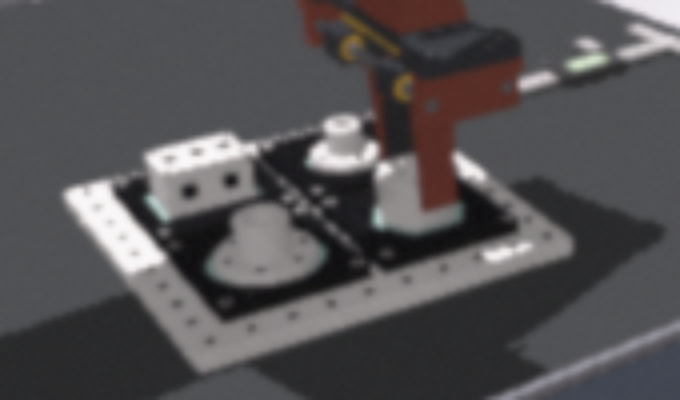

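The nut (418,205) is inside the hex pocket with glass showing on both sides, and the block stands flat in its pocket. Lowering.

```bash
python3 -m crank '[{"claw":40,"offset":[2,0,1],"twist":[0,0,0]},{"claw":40,"offset":[2,0,2],"twist":[0,0,0]},{"claw":40,"offset":[2,0,3],"twist":[0,0,0]},{"claw":40,"offset":[2,0,4],"twist":[0,0,0]},{"claw":40,"offset":[2,0,4],"twist":[0,0,0]}]';python3 -m crank '[{"claw":40,"offset":[0,0,0.5],"twist":[0,0,0]},{"claw":40,"offset":[0,0,1],"twist":[0,0,0]}]'
```

```text
t: 28.02
position: [0.5507, 0.1312, -0.008]
tcp_rot: [-3.142, 0.0, 2.975]
wrist_force: [0.5, 0.4, -1.0]
grip_width: 0.0457
grip_force: 29.9
t: 28.18
position: [0.5508, 0.1312, -0.0089]
tcp_rot: [-3.142, 0.0, 2.975]
wrist_force: [-0.4, 0.7, -1.2]
grip_width: 0.0458
grip_force: 29.9
```

```bash
python3 -m crank '[{"claw":40,"offset":[0,0,0.5],"twist":[0,0,0]},{"claw":40,"offset":[0,0,0.5],"twist":[0,0,0]}]'
```

```text
t: 28.35
position: [0.5508, 0.1311, -0.009]
tcp_rot: [-3.142, 0.0, 2.975]
wrist_force: [-1.7, -0.2, 5.1]
grip_width: 0.046
grip_force: 29.9
```

Contact. Release, rise, move aside and check.

```bash
python3 -m crank '[{"claw":85,"offset":[0,0,-0.2],"twist":[0,0,0]},{"claw":85,"offset":[0,0,-0.2],"twist":[0,0,0]},{"claw":85,"offset":[0,0,-0.2],"twist":[0,0,0]},{"claw":85,"offset":[0,0,-0.2],"twist":[0,0,0]},{"claw":85,"offset":[0,0,-20],"twist":[0,0,0]},{"claw":85,"offset":[0,0,-60],"twist":[0,0,0]},{"claw":85,"offset":[0,0,-100],"twist":[0,0,0]},{"claw":85,"offset":[0,0,-100],"twist":[0,0,0]}]'; python3 -m crank '[{"claw":85,"offset":[0,-250,0],"twist":[0,0,0]},{"claw":85,"offset":[0,-250,0],"twist":[0,0,0]},{"claw":85,"offset":[0,-250,0],"twist":[0,0,0]},{"claw":85,"offset":[0,-250,0],"twist":[0,0,0]},{"claw":85,"offset":[0,-250,0],"twist":[0,0,0]},{"claw":85,"offset":[0,-250,0],"twist":[0,0,0]},{"claw":85,"offset":[0,-250,0],"twist":[0,0,0]}]'; python3 - <<'E'
from m import *
p=cams.read_camera("top");s=cams.read_camera("side")
a=cv2.resize(p["frame"][145:270,105:240,::-1],(540,500));b=cv2.resize(s["frame"][140:210,130:265,::-1],(540,280))
cv2.imwrite("pics/end.png",cv2.resize(np.hstack([a,cv2.copyMakeBorder(b,0,220,0,0,cv2.BORDER_CONSTANT)]),(800,370)))
C=dict(large_flange=(448.5,148,.048),small_flange=(568.2,233.6,.044),manifold_block=(465.6,250.6,.05),hex_coupling=(551.1,131,.046))
for q,(x,y,z) in C.items():
    d=near(p,q,np.array((x,y))/1000)
    if d is None: print(q,None);continue
    u,v,P=top_face(p,d["mask"],z);_,R,_=rect(p,u,v,z);print(q,len(u),np.round(R[0],1),"pocket",(x,y),np.round(R[1],1),round(R[2],1),"z",np.median(P[:,2]).round(4))
for q in("wash_bottle","loupe"): print(q,[np.round(d["xy"]) for d in cams.outline_of(p,q)[:1]])
E
```

```text
t: 29.02
position: [0.5561, 0.1318, 0.0973]
tcp_rot: [3.139, 0.011, 2.975]
wrist_force: [1.4, 0.1, 0.6]
grip_width: 0.0748
grip_force: 0.0
t: 29.6
position: [0.509, -0.1223, 0.0907]
tcp_rot: [-3.138, 0.002, 2.97]
wrist_force: [1.3, 0.2, -0.6]
grip_width: 0.0746
grip_force: 0.0
large_flange 109 [448.3 146. ] pocket (448.5, 148) [31.6 31.5] 0.6 z 0.0476
small_flange 65 [565.9 232.8] pocket (568.2, 233.6) [22.8 22.4] 45.5 z 0.0434
manifold_block 367 [464.7 248.8] pocket (465.6, 250.6) [37.3 57.9] 80.4 z 0.0499
hex_coupling 262 [548.  129.5] pocket (551.1, 131) [50.8 45.9] 50.2 z 0.0456
wash_bottle [array([233., 102.])]
loupe [array([287., 105.])]
```

View pics/end.png

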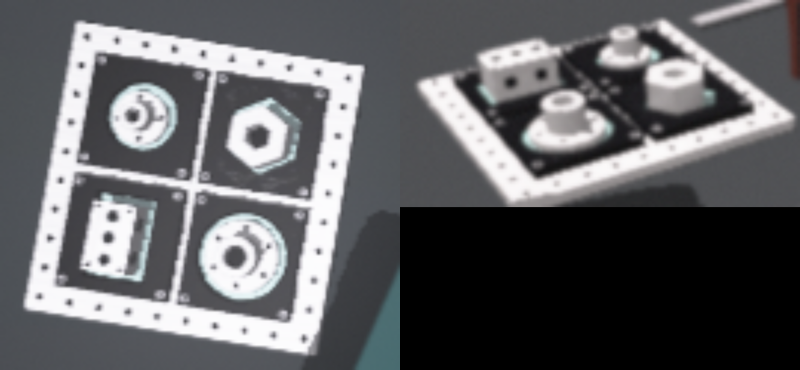

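All four parts lie flat in their own pockets: each top is within 0.6 mm of the expected height and each centre within about 3.5 mm of its pocket's. Bottle and loupe have not moved.

```bash
python3 -c "
from bench import manip
print(manip.hand_in())"
```

```text
the job is handed in; nothing more can be done
None
```

All four parts lie flat and right way up in their matching nests, the bottle, loupe and look-alikes were left alone, and I handed the job in at about 30 s; no verdict came back.

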